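Weigh the pinned cylinder on the hand scale and bed it in its cradle

TASK

Weigh the pinned brass cylinder: take the hand scale on top of it by its red handle, lift straight up until the cylinder hangs just clear of the table (about 1 to 2 cm, however far the spring draws out) and keep it still there for two seconds so that the scale can be read. Then, still hanging on the scale, carry it over the cradle and lower it gently into the well until it is bedded on the felt and the spring is fully relaxed, and let go. Do not drag the cylinder over the glass, press hard on it, let the spring snap back, or disturb the other things.

Things in the scene. Friction and masses are not known exactly. Their poses are not given: they have to be found in the camera images.
- drum: The load: a pinned brass music cylinder standing on end, 52 mm diameter, 70 mm tall, foot bevelled 4 mm; its weight is not known beforehand (about 0.18 to 0.6 kg). Origin: centre of its underside; z up along its axis. A thin steel rod stands up from its top centre and carries the hand scale; drum and scale turn together.
- scale (a joint): Sprung hand scale screwed to the drum's rod: how far its housing and handle are drawn up along the rod against the spring, in m: 0 = relaxed (start), at most 0.108; pushed down it gives 5 mm (-0.005) and then meets a hard stop. Spring 65 N/m with light damping: the upward pull on the handle is 65 N/m x value. The drum leaves the table when this pull reaches the weight of drum and scale (roughly 38 to 103 mm of draw).
- handle (a point): Centre of the scale's red handle bar, 183 mm above the drum's underside when the scale is relaxed. The bar is 26 mm thick along its x, 64 mm long along its y, 30 mm high; to be gripped from above across its thickness. Below it hangs a steel tube 22 mm in diameter and 83 mm long. Site axes are the drum's axes.
- cradle: Fixed walnut-coloured cradle block 95 x 95 x 40 mm with a round upright well 58 mm in diameter in its centre, 3 mm bevel at the mouth. A felt-topped floor inside is screw-adjustable and stands somewhere between 10 and 34 mm below the rim, different each time; it stays put under load. Origin: centre of the underside, z up. The small brass knob on its side is not used.
- cradle_mouth (a point): Centre of the well's mouth, at the height of the cradle's rim, 40 mm above the table.
- table: The fixed display table; its flat top with the glass panel is at height 0.
- dancer: Fragile porcelain dancer figurine, loose, 60 mm wide, 115 mm tall. Origin: centre of its underside. Bystander.
- pinion: Brass pinion wheel lying flat, loose, 46 mm across, 29 mm tall. Origin: centre of its underside. Bystander.
- gauge: Steel depthing gauge lying flat, loose, 44 x 110 mm along its x and y, 18 mm tall. Origin: centre of its underside. Bystander.
- spacer: Boxwood spacer block, loose, 50 x 35 x 25 mm. Origin: centre of its underside. Bystander.
Mind the look-alikes: they are no part of the job. There is more than one size of the cradle; the job needs the largest.

How it is judged:
On the way, in this order (a step that is already met when the one before it is completed fails the run):
1. the cylinder hangs still on the scale, its underside 4 to 26 mm above the table, for one second (value of joint scale above 0.015 m and height (world z) of drum between 0.004 and 0.026 m and linear speed of drum below 0.015 m/s and contact force between drum and table below 0.05 N and contact force between drum and cradle below 0.05 N), for 1 s.
2. the cylinder hangs on the scale above the cradle's well, within 15 mm of its axis (value of joint scale above 0.015 m and horizontal distance between drum and cradle_mouth below 0.015 m and z of drum in the frame of cradle above 0.035 m), for 0.1 s.
At the end, for the whole second after the job is handed in: The cylinder stands released and at rest in the cradle's well, upright within 4 degrees, its axis within 6 mm of the well's, its underside more than 7.5 mm below the rim with its weight on the cradle, the scale relaxed to within 5 mm (horizontal distance between drum and cradle_mouth below 0.006 m and z of drum in the frame of cradle below 0.0325 m and angle between drum's own z axis and vertical below 0.07 rad and contact force between drum and cradle above 1 N and value of joint scale below 0.005 m and linear speed of drum below 0.02 m/s); the robot touches nothing.
It fails at once if the cylinder is dragged: touching the table more than 20 mm from where it stood (contact force between drum and table above 0.3 N and distance of drum from where it was at the start of the episode above 0.02 m).
It fails at once if the cylinder is pressed on the table or cradle with more than 18 N (contact force between drum and table above 18 N or contact force between drum and cradle above 18 N).
It fails at once if the scale's spring snaps back faster than 0.2 m/s (velocity of joint scale below -0.2 m/s).
It fails at once if a bystander is shifted by more than 15 mm (distance of any of dancer, pinion, gauge, spacer from where it was at the start of the episode above 0.015 m).
It fails at once if the dancer is tipped (angle between dancer's own z axis and vertical above 0.3 rad).
It also fails if it takes over 70 s, if anything falls off the work surface, if the arm or the gripper's body presses on something with over 40 N, if the wrist force passes 120 N, or if a joint passes its speed limit or range.

ROBOT

A 7-joint arm with a two-finger parallel gripper is mounted at the origin on the work surface. World frame = base frame: x ahead of the robot, y to its left, z up, the work surface at z = 0. Lengths are in m, angles in rad, forces in N, time in s.
With the tool pointing down it reaches from about 0.4 to 0.85 m from the base axis. Payload 10.4 kg.
Tool frame: the origin (TCP) lies at the very end of the fingers, on their centre line; the grasp point (between the pads) lies 19 mm behind it; z points along the fingers, y is the direction in which the jaws open and shut (so a half turn about z gives the same grasp; the last joint's range is limited). The gripper opens to 87 mm and grips with 3 to 60 N. Pads are 19 mm wide; open, the fingers measure 117 mm over their backs; the gripper's body (75 mm by 190 mm) begins 51 mm behind the grasp point.
Start: joints at [1.232, 0.332, -0.065, 1.46, 0.022, 1.35, -0.088], TCP at [0.194, -0.594, 0.223] pointing down, gripper open.
Joint ranges: [-2.6, 2.6], [-0.5, 2.12], [-1.47, 1.34], [0.16, 2.42], [-1.27, 4.41], [0.06, 2.06], [-2.6, 2.6]. Speed limits (rad/s): [2.22, 2.22, 2.79, 2.79, 3.14, 3.14, 3.14].

INTERFACE

Orientations are given as a unit quaternion [x, y, z, w].
In Python, from bench import read_state, camera, close_job, recognise, masks_of gives the robot as it stands.
- The arm moves only by the tool play_rows, never from a script. Its argument "moves" is a list of rows, each a list of 3 entries, a list of its own where there are three numbers: the shift along the tool's x, y, z in cm, then the turn, a rotation vector about the tool's x, y, z in rad, then the finger opening in cm, from 0 to 8.7. In form: [[[dx, dy, dz], [ax, ay, az], jaw], ...]. A call has 1 to 8 rows; each row is the pose to reach, as a shift and turn from the pose commanded when the call began, along the tool's axes at that moment; what a row does not reach only later rows make up. A row lasts 1/8 s, in which the tool goes at most 62.5 mm and 10.7 degrees, less where a joint would pass 70% of its speed; a pose out of reach is approached as far as the arm can. A call with a gripper value outside its range is refused whole. The fingers move at their own pace and stop on an object; "grip_force" is the grip in N (left out, the last holds). Time passes only in rows, so rows that repeat a pose let the fingers close. It gives the time, the measured TCP pose, the force and the opening at its end, in the units of the state.
- read_state(): the state, without advancing time (a new reading comes with each control period).
- camera(name): name is "scene" or "top"; returns a dict with "frame" (384x512x3 uint8, red, green, blue), "intrinsics" (3x3 intrinsics, pixels), "camera_from_world" (4x4, takes a point from world to camera coordinates). Camera axes: x right, y down, z forward; pixel columns grow to the right and rows downward; lengths in m; the calibration is good to about 2 mm. A picture is of the moment at which its call begins. There is no depth.
- close_job(): hands the job in, once; it reports no verdict.
Trained networks look in a picture, given as the dict that the camera call returned (one of the last four; its "shot" number tells which), for a name from the list of things; names that differ only in an ending like _2 or _b are one class to them, and where a whole thing is asked for, a point or a joint stands for the part that bears it (a point fixed in the world has none). Each returns a list of dicts, best first, with "conf" (0 to 1); they miss things now and then, are a little off and sometimes report something else, mostly with a low value. They report only what shows in the picture. A call takes as long as a camera call. They do not tell look-alikes from the thing itself.
- recognise(picture, query): "at" ([column, row] in pixels, amid what is visible of it).
- masks_of(picture, query): "region" (384x512 bool, what is visible of it) and "at" ([column, row] in pixels, amid what is visible of it).
The state is a dict: "time": time; "joint_positions": joint angles; "joint_vel": joint speeds; "joint_torque": joint torques, N m; "ee_pos": TCP position; "eef_rot": TCP orientation; "ft_force": force on the tool from outside, world axes, zero at the start; "torque": the same for the moment, N m; "width": finger opening in m.
Only numpy, scipy, OpenCV 4.12 (cv2) and the standard library are available. Lean on these libraries where they do the work, as an engineer would, in place of code of your own. Each camera call takes 0.05 s, during which the arm holds its last target.

## Working session

There is one attempt and no reset: what is moved stays moved. The work goes in short steps, Python scripts to look and compute and a tool call to move; the robot and the scene stay as the last step left them, time stands still between calls to the robot, and variables do not carry over. Pictures are saved under pics/ and viewed, and the job is handed in when it is done.

Besides the shell and the picture viewer there is one more tool, called after "Emit:" by a JSON object that holds its "name" and its "arguments", one argument or row to a line. play_rows: Moves the arm, as the interface text tells. Its arguments: {"type":"object","properties":{"moves":{"type":"array","items":{"type":"array"}},"grip_force":{"type":"number"}},"required":["moves"]}

```bash
mkdir -p pics; ls; python3 - <<'E'
from bench import *
import cv2,numpy as np,pickle
s=read_state();print({k:np.round(v,3).tolist() for k,v in s.items()})
for n in("scene","top"):
    p=camera(n);cv2.imwrite(f"pics/{n}0.png",p["frame"][:,:,::-1])
    pickle.dump(p,open(f"{n}0.pkl","wb"))
    print(n,p["intrinsics"].tolist(),np.round(p["camera_from_world"],4).tolist())
    for q in("drum","scale","handle","cradle","dancer","pinion","gauge","spacer"):
        print(q,[(np.round(d["at"]).tolist(),round(d["conf"],2)) for d in recognise(p,q)])
E
```

```text
pics
{'time': 0.0, 'joint_positions': [1.232, 0.333, -0.065, 1.461, 0.022, 1.35, -0.088], 'joint_vel': [0.002, -0.001, 0.002, 0.0, -0.001, -0.0, 0.001], 'joint_torque': [0.001, -62.326, 0.025, -38.989, -0.061, 0.04, 0.0], 'ee_pos': [0.194, -0.594, 0.222], 'eef_rot': [0.988, 0.157, -0.0, -0.001], 'ft_force': [-0.013, 0.136, 0.501], 'torque': [-0.02, 0.009, -0.021], 'width': 0.087}
scene [[387.87267909117486, 0.0, 255.56496691508073], [0.0, 387.87267909117486, 185.18865715022832], [0.0, 0.0, 1.0]] [[-0.7216, 0.6923, 0.0024, 0.4123], [0.4703, 0.4927, -0.7322, -0.1626], [-0.5081, -0.5272, -0.6811, 1.1638], [0.0, 0.0, 0.0, 1.0]]
drum [([204.0, 140.0], 0.88), ([305.0, 156.0], 0.46)]
scale [([201.0, 115.0], 0.64)]
handle [([203.0, 117.0], 0.65)]
cradle [([302.0, 260.0], 0.93), ([250.0, 307.0], 0.65), ([349.0, 220.0], 0.62), ([301.0, 155.0], 0.48)]
dancer [([197.0, 243.0], 0.57)]
pinion [([297.0, 187.0], 0.78)]
gauge [([154.0, 221.0], 0.83)]
spacer [([296.0, 358.0], 0.68)]
top [[376.9052624963542, 0.0, 257.50438298733246], [0.0, 376.9052624963542, 191.0219761047204], [0.0, 0.0, 1.0]] [[0.0182, -0.9995, -0.0248, 0.0007], [-0.9958, -0.0159, -0.0898, 0.565], [0.0894, 0.0264, -0.9956, 0.8164], [0.0, 0.0, 0.0, 1.0]]
drum [([383.0, 213.0], 0.57), ([391.0, 212.0], 0.26)]
scale [([393.0, 210.0], 0.64)]
handle [([394.0, 210.0], 0.92)]
cradle [([200.0, 265.0], 0.95), ([200.0, 192.0], 0.86)]
dancer [([285.0, 133.0], 0.72)]
pinion [([278.0, 266.0], 0.87)]
gauge [([281.0, 130.0], 0.71), ([342.0, 124.0], 0.57)]
spacer [([158.0, 125.0], 0.9)]
```

```bash
python3 - <<'E'
import cv2
for n in("scene","top"):
    a=cv2.imread(f"pics/{n}0.png");cv2.imwrite(f"pics/{n}0b.png",cv2.resize(a,(800,600),interpolation=cv2.INTER_CUBIC))
E
```

```text
(no output)
```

View pics/scene0b.png

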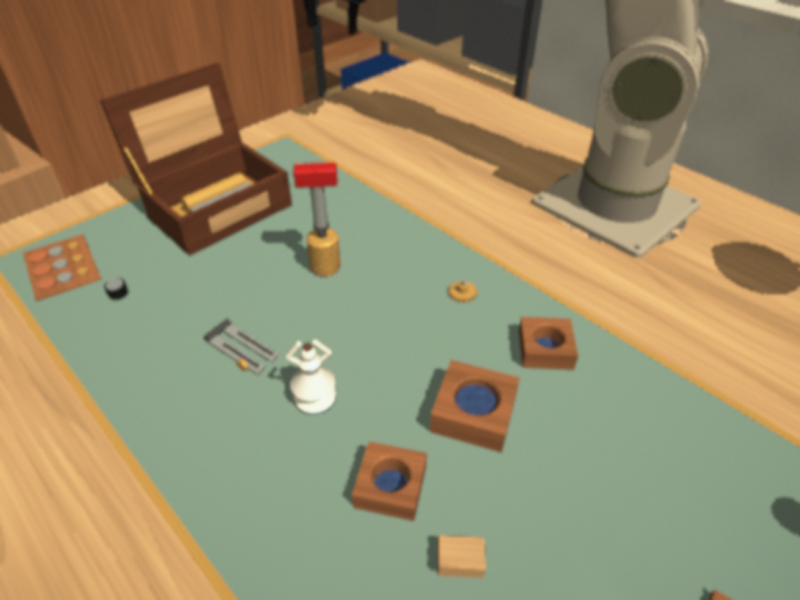

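View pics/top0b.png

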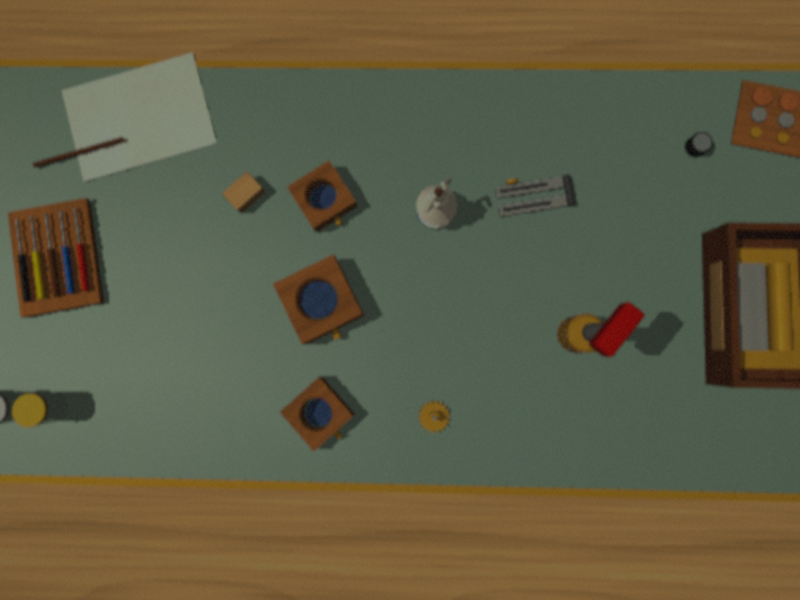

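Both views show three cradles, which are the only look-alikes for the target.

| View | Large cradle | Small cradle | Small cradle |
|---|---|---|---|
| top | (203,192) | (206,125) | (202,265) |
| scene | (304,259) | (250,307) | (350,219) |

There is only one drum with a red handle: handle at top (394,210) and scene (202,112), drum foot at scene (207,170). I'll measure these and check my choice in a crop.

```bash
cat > h.py <<'E'
import numpy as np,cv2,pickle
from scipy.optimize import minimize,least_squares
def proj(p,P):
    P=np.atleast_2d(P);T=np.asarray(p["camera_from_world"]);c=P@T[:3,:3].T+T[:3,3]
    u=c@np.asarray(p["intrinsics"]).T;return u[:,:2]/u[:,2:]
def plane(p,uv,z):
    T=np.asarray(p["camera_from_world"]);R=T[:3,:3];o=-R.T@T[:3,3]
    uv=np.atleast_2d(uv);d=np.c_[uv,np.ones(len(uv))]@np.linalg.inv(p["intrinsics"]).T@R
    return o+d*((z-o[2])/d[:,2])[:,None]
def near(m,at,r):
    yy,xx=np.mgrid[:384,:512];return m&(np.hypot(xx-at[0],yy-at[1])<r)
def red(p):
    f=p["frame"].astype(int);return (f[...,0]>1.9*f[...,1]+25)&(f[...,0]>2.2*f[...,2])&(f[...,1]<60)
def moments(m):
    return cv2.moments(m.astype(np.uint8),True)
def rend(p,P,S=8):
    h=cv2.convexHull(proj(p,P).astype(np.float32)*S).astype(np.int32)
    im=np.zeros((384*S,512*S),np.uint8);cv2.fillConvexPoly(im,h,255);
    return cv2.resize(im,(512,384),interpolation=cv2.INTER_AREA)/255.
def box(x,y,z,yaw,d=(.026,.064,.030)):
    s=np.array([[a,b,c] for a in(-.5,.5) for b in(-.5,.5) for c in(-.5,.5)])*d
    c,n=np.cos(yaw),np.sin(yaw);return s@np.array([[c,n,0],[-n,c,0],[0,0,1]])+[x,y,z]
E
python3 - <<'E'
from h import *
ps={n:pickle.load(open(n+"0.pkl","rb")) for n in("scene","top")}
ms={n:near(red(ps[n]),a,40) for n,a in(("scene",(203,114)),("top",(394,210)))}
for n in ms:
    m=moments(ms[n]);print(n,m["m00"],m["m10"]/m["m00"],m["m01"]/m["m00"])
t=ms["top"];m=moments(t);x0=plane(ps["top"],(m["m10"]/m["m00"],m["m01"]/m["m00"]),.19)[0];print(x0)
def cost(v,names=("scene","top")):
    return sum(np.abs(rend(ps[n],box(*v),4)-ms[n]).sum() for n in names)
best=min((minimize(cost,[x0[0],x0[1],.183,yw],method="Nelder-Mead",options=dict(initial_simplex=np.array([x0[0],x0[1],.183,yw])+np.vstack([np.zeros(4),np.diag([.01,.01,.01,.3])]),xatol=1e-4,fatol=.1)) for yw in np.arange(0,3.1,.5)),key=lambda r:r.fun)
print(best.x,best.fun)
for n in ps:
    im=ps[n]["frame"][:,:,::-1]
    c={"scene":(203,140),"top":(392,212)}[n];k={"scene":(304,259),"top":(203,192)}[n]
    g=[]
    for q in(c,k):
        g.append(cv2.resize(im[q[1]-48:q[1]+48,q[0]-48:q[0]+48],(390,390),interpolation=cv2.INTER_CUBIC))
    cv2.imwrite(f"pics/crop_{n}.png",np.hstack(g))
E
```

```text
scene 335.0 201.49850746268658 111.73432835820896
top 564.0 394.51418439716315 210.4663120567376
[ 0.51945814 -0.23729335  0.19      ]
[ 0.51678665 -0.24109079  0.17597787  4.03286918] 306.2549019607843
```

```bash
python3 - <<'E'
import cv2,numpy as np
cv2.imwrite("pics/crops.png",cv2.resize(np.vstack([cv2.imread(f"pics/crop_{n}.png") for n in("scene","top")]),(600,600)))
E
```

```text
(no output)
```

View pics/crops.png

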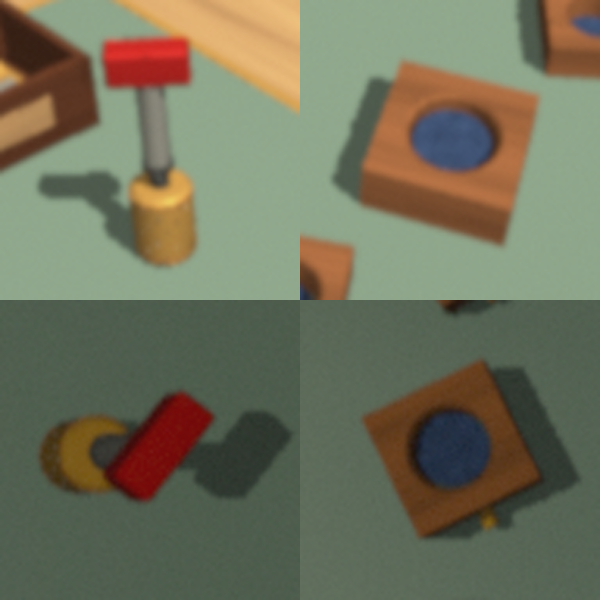

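The crops confirm the choice: one brass cylinder with a red bar, and the largest cradle with its felt shallow in the well. I'll refine the fits.

```bash
cat >> h.py <<'E'
def red(p):
    f=p["frame"].astype(float);return (f[...,0]>2.5*f[...,1])&(f[...,0]>2.5*f[...,2])&(f[...,0]>60)
E
python3 - <<'E'
from h import *
ps={n:pickle.load(open(n+"0.pkl","rb")) for n in("scene","top")}
ms={n:near(red(ps[n]),a,32) for n,a in(("scene",(203,114)),("top",(394,210)))}
for n in ms:
    m=moments(ms[n]);print(n,m["m00"],m["m10"]/m["m00"],m["m01"]/m["m00"])
t=ms["top"];m=moments(t);x0=plane(ps["top"],(m["m10"]/m["m00"],m["m01"]/m["m00"]),.19)[0]
for names in(("scene","top"),("scene",),("top",)):
  for zf in(None,.183):
    def cost(v):
        v=list(v)
        if zf: v=[v[0],v[1],zf,v[2]]
        return sum(np.abs(rend(ps[n],box(*v),4)-ms[n]).sum() for n in names)
    r=[]
    for yw in np.arange(0,3.1,.4):
        i=np.array([x0[0],x0[1],yw] if zf else [x0[0],x0[1],.183,yw]);st=[.01,.01,.3] if zf else [.01,.01,.01,.3]
        r.append(minimize(cost,i,method="Nelder-Mead",options=dict(initial_simplex=np.vstack([i,i+np.diag(st)]),xatol=1e-4,fatol=.1)))
    b=min(r,key=lambda r:r.fun);print(names,zf,np.round(b.x,4),round(b.fun,1))
# drum base position via ellipse of drum: brass mask in scene
# cradle: outline + well
for n,k in(("scene",(304,259)),("top",(203,192))):
    f=ps[n]["frame"].astype(float)
    blue=near((f[...,2]>1.05*f[...,0])&(f[...,2]>f[...,1]*1.02),k,30)
    m=moments(blue);c=(m["m10"]/m["m00"],m["m01"]/m["m00"]);print(n,"felt",m["m00"],c,[plane(ps[n],c,z)[0].round(4).tolist() for z in(.006,.02,.03,.04)])
    wood=near((f[...,0]>f[...,1]*1.25)&(f[...,0]>f[...,2]*1.3),k,48 if n=="scene" else 40)
    cs,_=cv2.findContours((wood).astype(np.uint8),cv2.RETR_CCOMP,cv2.CHAIN_APPROX_NONE)
    im=ps[n]["frame"][:,:,::-1].copy();im[wood]=(0,255,255);im[blue]=(255,0,255)
    cv2.imwrite(f"pics/cr_{n}.png",cv2.resize(im[k[1]-48:k[1]+48,k[0]-48:k[0]+48],(390,390),interpolation=0))
cv2.imwrite("pics/cr.png",np.hstack([cv2.imread(f"pics/cr_{n}.png") for n in("scene","top")]))
E
```

```text
scene 349.0 201.58166189111748 111.45558739255014
top 576.0 394.3489583333333 210.55729166666666
('scene', 'top') None [ 0.5171 -0.24    0.1789  0.8422] 285.3
('scene', 'top') 0.183 [ 0.5164 -0.239   0.8245] 299.3
('scene',) None [ 0.5027 -0.2593  0.1669  4.0993] 110.7
('scene',) 0.183 [ 0.5137 -0.2414  1.0064] 135.8
('top',) None [ 0.5223 -0.2676  0.1     0.8789] 40.3
('top',) 0.183 [ 0.5171 -0.2384  0.8091] 147.3
scene felt 367.0 (304.40871934604905, 255.43051771117166) [[0.5441, 0.1207, 0.006], [0.553, 0.1267, 0.02], [0.5593, 0.1311, 0.03], [0.5656, 0.1354, 0.04]]
top felt 436.0 (203.27981651376146, 191.30045871559633) [[0.564, 0.1352, 0.006], [0.5628, 0.1328, 0.02], [0.5619, 0.1311, 0.03], [0.5611, 0.1294, 0.04]]
```

View pics/cr.png

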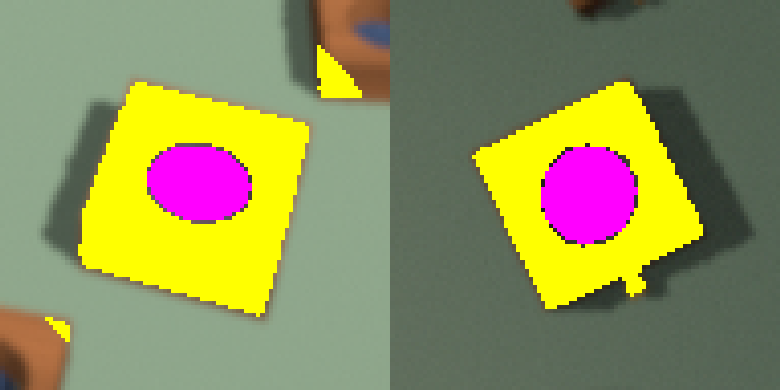

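```bash
python3 - <<'E'
from h import *
ps={n:pickle.load(open(n+"0.pkl","rb")) for n in("scene","top")}
ms={}
for n,k in(("scene",(304,259)),("top",(203,192))):
    f=ps[n]["frame"].astype(float)
    w=((f[...,0]>f[...,1]*1.25)&(f[...,0]>f[...,2]*1.3)|(f[...,2]>1.02*f[...,0])&(f[...,2]>f[...,1]*1.02)).astype(np.uint8)
    w=cv2.morphologyEx(w,cv2.MORPH_OPEN,np.ones((9,9)));w=cv2.morphologyEx(w,cv2.MORPH_CLOSE,np.ones((7,7)))
    _,l=cv2.connectedComponents(w);ms[n]=l==l[k[1],k[0]];print(n,ms[n].sum())
for names in(("scene","top"),("scene",),("top",)):
    def cost(v): return sum(np.abs(rend(ps[n],box(v[0],v[1],.02,v[2],(.095,.095,.04)),4)-ms[n]).sum() for n in names)
    r=[]
    for yw in np.arange(0,1.6,.4):
        i=np.array([.562,.131,yw]);r.append(minimize(cost,i,method="Nelder-Mead",options=dict(initial_simplex=np.vstack([i,i+np.diag([.01,.01,.3])]),xatol=1e-4,fatol=.1)))
    b=min(r,key=lambda r:r.fun);print(names,np.round(b.x,4),round(b.fun,1))
    cr=b.x if len(names)==2 else cr
# drum brass, both views
th=np.linspace(0,2*np.pi,60)
def cyl(x,y):
    return np.vstack([np.c_[x+r*np.cos(th),y+r*np.sin(th),z+0*th] for r,z in((.022,0),(.026,.004),(.026,.07))])
dm={}
for n,k in(("scene",(206,160)),("top",(372,213))):
    f=ps[n]["frame"].astype(float)
    w=near((f[...,0]>f[...,2]*1.7)&(f[...,1]>f[...,2]*1.15)&(f[...,0]>f[...,1]*1.1)&~red(ps[n]),k,32)
    w=cv2.morphologyEx(w.astype(np.uint8),cv2.MORPH_OPEN,np.ones((3,3)))
    dm[n]=w>0;m=moments(dm[n]);print(n,m["m00"])
xs=[]
for names in(("scene","top"),("scene",),("top",)):
    def cost(v):
        c=0
        for n in names:
            d=rend(ps[n],cyl(*v),4)-dm[n]
            if n=="top": 
                ig=np.zeros((384,512),np.uint8);cv2.fillConvexPoly(ig,cv2.convexHull(np.int32([[378,200],[378,226],[420,226],[420,190]])),1)
                d=d*(ig==0)
            else: d=d.copy();d[:150]=0   # rod/top region
            c+=np.abs(d).sum()
        return c
    i=np.array([.516,-.24]);b=minimize(cost,i,method="Nelder-Mead",options=dict(initial_simplex=np.vstack([i,i+np.diag([.01,.01])]),xatol=1e-4,fatol=.1));print("drum",names,b.x.round(4),round(b.fun,1))
out=[]
for n,k in(("scene",(204,140)),("top",(385,212))):
    S=6;im=cv2.resize(ps[n]["frame"][:,:,::-1],None,fx=S,fy=S,interpolation=cv2.INTER_CUBIC)
    for P in(cyl(.5165,-.24),box(.5165,-.24,.183,.83),box(cr[0],cr[1],.02,cr[2],(.095,.095,.04))):
        h=cv2.convexHull(((proj(ps[n],P)+.5)*S).astype(np.int32));cv2.polylines(im,[h],True,(255,255,0),1)
    q=proj(ps[n],np.c_[cr[0]+.029*np.cos(th),cr[1]+.029*np.sin(th),.04+0*th]);cv2.polylines(im,[((q+.5)*S).astype(np.int32)],True,(255,255,0),1)
    kk={"scene":(304,259),"top":(203,192)}[n]
    out.append(np.hstack([im[(c[1]-40)*S:(c[1]+40)*S,(c[0]-40)*S:(c[0]+40)*S] for c in(k,kk)]))
cv2.imwrite("pics/ov.png",cv2.resize(np.vstack(out),(600,600),interpolation=cv2.INTER_AREA))
E
```

```text
scene 2265
top 1727
('scene', 'top') [0.5603 0.1312 0.4947] 396.7
('scene',) [0.559  0.1309 2.0584] 126.1
('top',) [0.5611 0.1296 0.4677] 239.3
scene 498.0
top 417.0
drum ('scene', 'top') [ 0.5171 -0.2406] 136.7
drum ('scene',) [ 0.514  -0.2401] 41.1
drum ('top',) [ 0.5194 -0.2423] 62.3
```

View pics/ov.png

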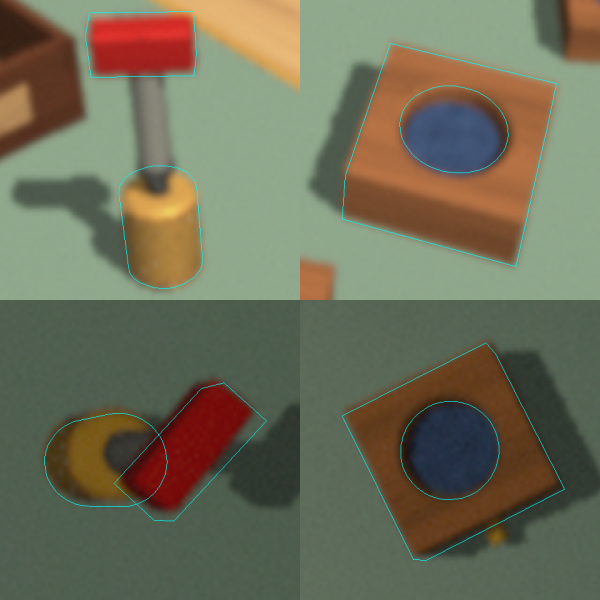

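```bash
cat >> h.py <<'E'
from scipy.spatial.transform import Rotation as Ro
def delta(s,target,yaw=None):
    R=Ro.from_quat(s["eef_rot"]);d=R.inv().apply(np.array(target)-s["ee_pos"])*100
    out=[d.round(2).tolist()]
    if yaw is not None:
        c,n=np.cos(yaw),np.sin(yaw) # tool y along yaw, z down
        T=Ro.from_matrix(np.array([[-n,c,0],[c,n,0],[0,0,-1]]).T if 0 else np.column_stack([np.cross([c,n,0],[0,0,-1]),[c,n,0],[0,0,-1]]))
        out.append((R.inv()*T).as_rotvec().round(3).tolist())
    return out
E
python3 - <<'E'
from h import *
from bench import *
s=read_state();print(delta(s,[.517,-.240,.30],.83),delta(s,[.517,-.240,.30],.83-np.pi))
E
```

```text
[[41.69, -23.63, -7.74], [0.0, 0.0, -2.085]] [[41.69, -23.63, -7.74], [0.0, -0.0, 1.057]]
```

Emit:
{"name": "play_rows", "arguments": {
  "moves": [
    [[0, 0, -5.5], [0, 0, -0.17], 8.7],
    [[4.5, -2.5, -8], [0, 0, -0.34], 8.7],
    [[9.2, -5.2, -8], [0, 0, -0.51], 8.7],
    [[14, -8, -8], [0, 0, -0.68], 8.7],
    [[19, -10.7, -8], [0, 0, -0.85], 8.7],
    [[24, -13.5, -8], [0, 0, -1.02], 8.7],
    [[29, -16.4, -8], [0, 0, -1.19], 8.7],
    [[33, -18.7, -8], [0, 0, -1.36], 8.7]
  ]
}}

```text
time: 1.9
ee_pos: [0.4512, -0.3117, 0.3029]
eef_rot: [0.666, 0.746, 0.0, 0.0]
ft_force: [0.7, 0.2, -0.0]
width: 0.087
```

```bash
python3 - <<'E'
from h import *
from bench import *
s=read_state();print(s["time"],s["ee_pos"],s["joint_positions"],delta(s,[.517,-.240,.30],.83))
E
```

```text
1.9 [ 0.45118056 -0.31166491  0.30285658] [ 0.91783081  0.16076069 -0.44854006  1.5171647   0.06973481  1.47885492
  0.58008702] [[6.39, 7.34, 0.29], [0.0, 0.001, -0.718]]
```

Emit:
{"name": "play_rows", "arguments": {
  "moves": [
    [[1.5, 1.8, 0], [0, 0, -0.16], 8.7],
    [[3.2, 3.7, 0], [0, 0, -0.33], 8.7],
    [[4.8, 5.5, 0.2], [0, 0, -0.5], 8.7],
    [[6.4, 7.3, 0.3], [0, 0, -0.66], 8.7],
    [[6.4, 7.3, 0.3], [0, 0, -0.72], 8.7],
    [[6.4, 7.3, 0.3], [0, 0, -0.72], 8.7]
  ]
}}

```text
time: 2.65
ee_pos: [0.5157, -0.2425, 0.2995]
eef_rot: [0.364, 0.931, -0.0, 0.0]
ft_force: [-0.7, 0.2, 0.0]
width: 0.0869
```

```bash
cat > look.py <<'E'
import sys
from h import *
from bench import *
def look(tag,cs,top=None):
    s=read_state();print(round(s["time"],2),np.round(s["ee_pos"],4),"f",np.round(s["ft_force"],2),"w",round(s["width"],4),"j",np.round(s["joint_positions"],2))
    o=[]
    for n,c in cs.items():
        p=camera(n);pickle.dump(p,open(f"{tag}_{n}.pkl","wb"))
        im=p["frame"][:,:,::-1];r=50;c=(min(max(c[0],r),512-r),min(max(c[1],r),384-r))
        o.append(cv2.resize(im[c[1]-r:c[1]+r,c[0]-r:c[0]+r],(400,400),interpolation=cv2.INTER_CUBIC))
    cv2.imwrite(f"pics/{tag}.png",np.hstack(o));return s
E
python3 - <<'E'
from look import *
s=look("hover",{"scene":(203,110),"top":(392,212)});print(delta(s,[.517,-.240,.164],.83))
E
```

```text
2.65 [ 0.5157 -0.2425  0.2995] f [-0.7   0.16  0.  ] w 0.0869 j [ 0.84  0.23 -0.57  1.46  0.12  1.49  1.09]
[[0.07, 0.28, 13.55], [-0.0, 0.0, -0.005]]
```

View pics/hover.png

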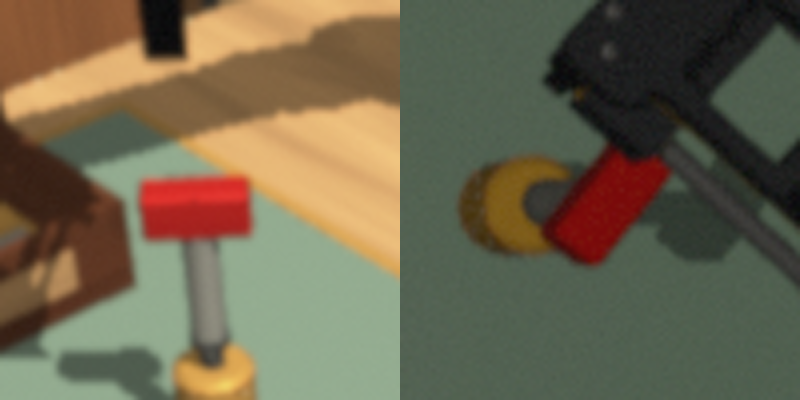

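Emit:
{"name": "play_rows", "arguments": {
  "moves": [
    [[0, 0.2, 2], [0, 0, 0], 6],
    [[0.1, 0.3, 4.5], [0, 0, 0], 6],
    [[0.1, 0.3, 7], [0, 0, 0], 6],
    [[0.1, 0.3, 9.5], [0, 0, 0], 6],
    [[0.1, 0.3, 11.5], [0, 0, 0], 6],
    [[0.1, 0.3, 13], [0, 0, 0], 6],
    [[0.1, 0.3, 13.5], [0, 0, 0], 6],
    [[0.1, 0.3, 13.5], [0, 0, 0], 6]
  ]
}}

```text
time: 3.75
ee_pos: [0.517, -0.2398, 0.1648]
eef_rot: [0.365, 0.931, -0.0, 0.0]
ft_force: [0.2, 0.1, 0.2]
width: 0.0601
```

```bash

python3 - <<'E'
from look import *
s=look("down",{"scene":(203,120),"top":(392,212)});print(delta(s,[.517,-.240,.164],.83))
E
```

```text
3.75 [ 0.517  -0.2398  0.1648] f [0.19 0.09 0.18] w 0.0601 j [ 0.83  0.3  -0.57  1.66  0.17  1.23  1.05]
[[-0.01, -0.02, 0.08], [0.0, 0.0, -0.005]]
```

View pics/down.png

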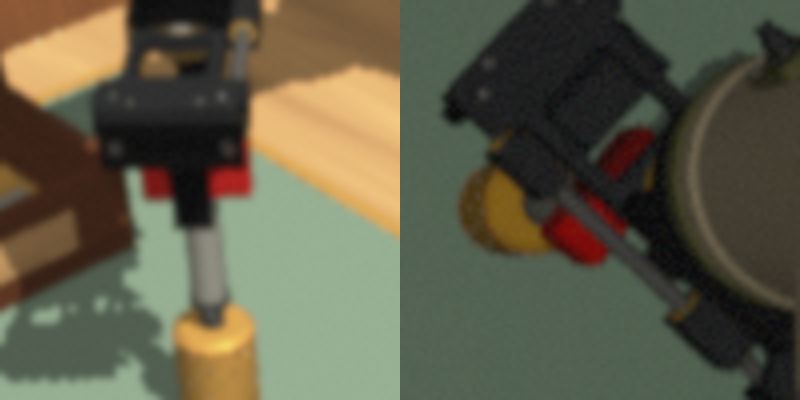

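The jaws straddle the bar centrally. I'll close in steps.

Emit:
{"name": "play_rows", "arguments": {
  "moves": [
    [[0, 0, 0], [0, 0, 0], 4.5],
    [[0, 0, 0], [0, 0, 0], 3.5],
    [[0, 0, 0], [0, 0, 0], 3],
    [[0, 0, 0], [0, 0, 0], 2.7],
    [[0, 0, 0], [0, 0, 0], 2.4],
    [[0, 0, 0], [0, 0, 0], 2],
    [[0, 0, 0], [0, 0, 0], 1.5],
    [[0, 0, 0], [0, 0, 0], 1.5]
  ],
  "grip_force": 20
}}

```text
time: 4.85
ee_pos: [0.517, -0.2397, 0.1646]
eef_rot: [0.364, 0.931, -0.0, 0.0]
ft_force: [1.1, 0.3, -0.5]
width: 0.0259
```

```bash

python3 - <<'E'
from look import *
s=look("grip",{"scene":(203,120),"top":(392,212)})
E
```

```text
4.85 [ 0.517  -0.2397  0.1646] f [ 1.07  0.34 -0.49] w 0.0259 j [ 0.83  0.3  -0.57  1.66  0.17  1.22  1.05]
```

View pics/grip.png

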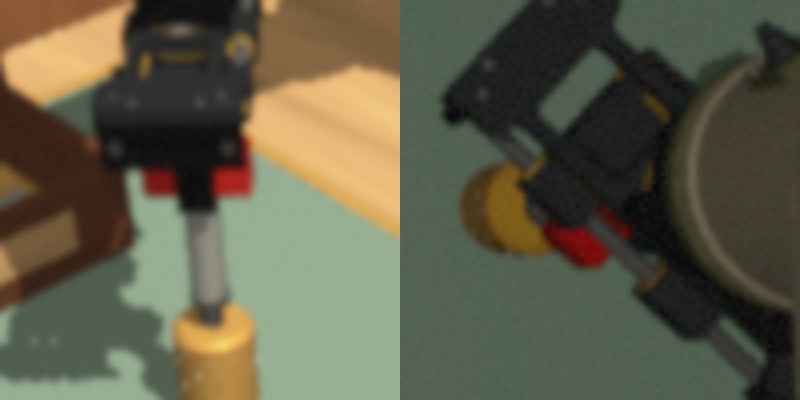

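Gripped: the width reads 25.9 mm. I'll lift slowly.

Emit:
{"name": "play_rows", "arguments": {
  "moves": [
    [[0, 0, -0.4], [0, 0, 0], 1.5],
    [[0, 0, -0.9], [0, 0, 0], 1.5],
    [[0, 0, -1.4], [0, 0, 0], 1.5],
    [[0, 0, -1.9], [0, 0, 0], 1.5],
    [[0, 0, -2.4], [0, 0, 0], 1.5],
    [[0, 0, -2.8], [0, 0, 0], 1.5],
    [[0, 0, -3], [0, 0, 0], 1.5],
    [[0, 0, -3], [0, 0, 0], 1.5]
  ],
  "grip_force": 30
}}

```text
time: 5.95
ee_pos: [0.5169, -0.2397, 0.1946]
eef_rot: [0.364, 0.931, -0.0, 0.0]
ft_force: [0.1, -0.4, -2.3]
width: 0.0262
```

```bash
cat >> look.py <<'E'
def force(n=6):
    f=[];z=[]
    for i in range(n):
        s=read_state();f.append(s["ft_force"][2]);z.append(s["ee_pos"][2]);camera("scene")
    print("fz",np.round(np.mean(f),2),"sd",np.round(np.std(f),2),"z",np.round(np.mean(z),4),"h",np.round(np.mean(z)-.1646,4),"t",s["time"])
E
python3 - <<'E'
from look import *
s=look("l1",{"scene":(203,120),"top":(392,212)});force()
E
```

```text
5.95 [ 0.5169 -0.2397  0.1946] f [ 0.09 -0.44 -2.33] w 0.0262 j [ 0.83  0.28 -0.57  1.63  0.16  1.28  1.06]
fz -1.93 sd 0.54 z 0.1944 h 0.0298 t 6.3
```

View pics/l1.png

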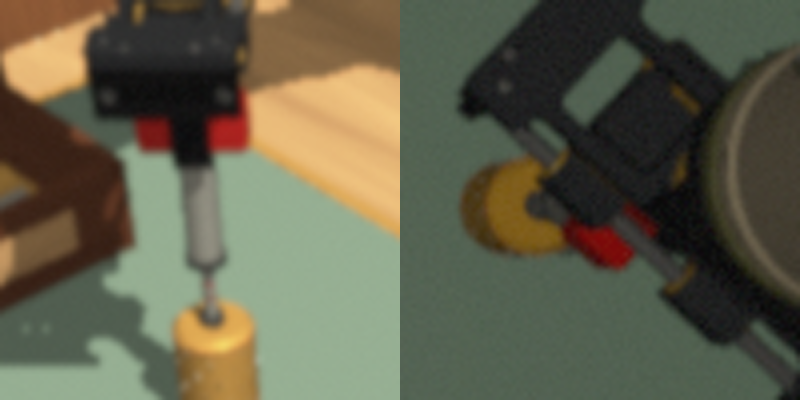

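Emit:
{"name": "play_rows", "arguments": {
  "moves": [
    [[0, 0, -0.4], [0, 0, 0], 1.5],
    [[0, 0, -0.8], [0, 0, 0], 1.5],
    [[0, 0, -1.2], [0, 0, 0], 1.5],
    [[0, 0, -1.6], [0, 0, 0], 1.5],
    [[0, 0, -1.8], [0, 0, 0], 1.5],
    [[0, 0, -1.8], [0, 0, 0], 1.5]
  ]
}}

```text
time: 7.1
ee_pos: [0.517, -0.2397, 0.2127]
eef_rot: [0.364, 0.931, -0.0, 0.0]
ft_force: [0.9, -0.3, -2.5]
width: 0.026
```

```bash
cat >> look.py <<'E'
# drum rise from scene view vs reference l1 picture
def rise(p,ref=None,xy=(.517,-.2405)):
    r=pickle.load(open("l1_scene.pkl","rb"));g=lambda q:cv2.cvtColor(q["frame"],cv2.COLOR_RGB2LAB).astype(np.float32)
    a,b=g(r),g(p)
    x0,x1,y0,y1=188,226,150,180
    T=a[y0:y1,x0:x1];best=None
    base=proj(p,[[*xy,.03]])[0]
    def cost(dz,dx=0,dy=0):
        d=proj(p,[[xy[0]+dx,xy[1]+dy,.03+dz]])[0]-base
        W=cv2.getRectSubPix
        # sample b shifted
        M=np.float32([[1,0,d[0]+x0],[0,1,d[1]+y0]])
        S=cv2.warpAffine(b,M,(x1-x0,y1-y0),flags=cv2.INTER_LINEAR|cv2.WARP_INVERSE_MAP)
        # compare only foot zone
        return np.abs(S-T).mean()
    zs=np.arange(-.005,.05,.0005);c=[cost(z) for z in zs];i=int(np.argmin(c))
    print("rise mm",round(zs[i]*1000,1),"cost",round(c[i],2),"at0",round(cost(0),2))
E
python3 - <<'E'
from look import *
s=look("l2",{"scene":(203,130)});rise(pickle.load(open("l2_scene.pkl","rb")));force(4)
E
```

```text
7.1 [ 0.517  -0.2397  0.2127] f [ 0.9  -0.34 -2.53] w 0.026 j [ 0.84  0.27 -0.57  1.6   0.15  1.32  1.07]
rise mm 6.5 cost 2.38 at0 3.48
fz -2.6 sd 0.25 z 0.2124 h 0.0478 t 7.3
```

Emit:
{"name": "play_rows", "arguments": {
  "moves": [
    [[0, 0, -0.2], [0, 0, 0], 1.5],
    [[0, 0, -0.4], [0, 0, 0], 1.5],
    [[0, 0, -0.6], [0, 0, 0], 1.5],
    [[0, 0, -0.8], [0, 0, 0], 1.5],
    [[0, 0, -0.8], [0, 0, 0], 1.5],
    [[0, 0, -0.8], [0, 0, 0], 1.5]
  ]
}}

```text
time: 8.1
ee_pos: [0.5169, -0.2397, 0.2205]
eef_rot: [0.364, 0.931, -0.0, 0.0]
ft_force: [0.0, 0.5, -2.2]
width: 0.0262
```

```bash

python3 - <<'E'
from look import *
s=look("l3",{"scene":(203,145),"top":(390,212)});rise(pickle.load(open("l3_scene.pkl","rb")));force(8);rise(camera("scene"))
E
```

```text
8.1 [ 0.5169 -0.2397  0.2205] f [ 0.    0.45 -2.23] w 0.0262 j [ 0.84  0.26 -0.57  1.59  0.14  1.33  1.07]
rise mm 14.0 cost 4.01 at0 5.29
fz -2.51 sd 0.22 z 0.2205 h 0.0559 t 8.55
rise mm 14.5 cost 4.08 at0 5.4
```

View pics/l3.png

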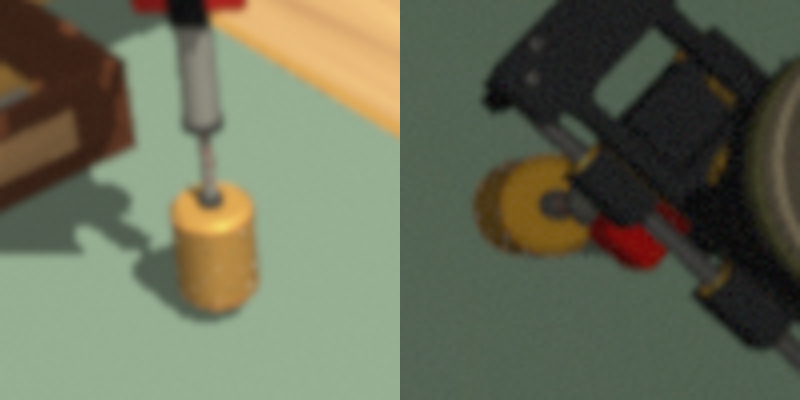

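The drum hangs about 14–17 mm up. The camera gives 14 mm and the force gives about 17 mm, and there is a visible shadow gap under the foot at the scene crop bottom. I'll hold for two seconds and more.

Emit:
{"name": "play_rows", "arguments": {
  "moves": [
    [[0, 0, 0], [0, 0, 0], 1.5],
    [[0, 0, 0], [0, 0, 0], 1.5],
    [[0, 0, 0], [0, 0, 0], 1.5],
    [[0, 0, 0], [0, 0, 0], 1.5],
    [[0, 0, 0], [0, 0, 0], 1.5],
    [[0, 0, 0], [0, 0, 0], 1.5],
    [[0, 0, 0], [0, 0, 0], 1.5],
    [[0, 0, 0], [0, 0, 0], 1.5]
  ]
}}

```text
time: 9.65
ee_pos: [0.5169, -0.2397, 0.2206]
eef_rot: [0.364, 0.931, -0.0, 0.0]
ft_force: [-0.7, -0.7, -1.5]
width: 0.0258
```

Emit:
{"name": "play_rows", "arguments": {
  "moves": [
    [[0, 0, 0], [0, 0, 0], 1.5],
    [[0, 0, 0], [0, 0, 0], 1.5],
    [[0, 0, 0], [0, 0, 0], 1.5],
    [[0, 0, 0], [0, 0, 0], 1.5],
    [[0, 0, 0], [0, 0, 0], 1.5],
    [[0, 0, 0], [0, 0, 0], 1.5],
    [[0, 0, 0], [0, 0, 0], 1.5],
    [[0, 0, 0], [0, 0, 0], 1.5]
  ]
}}

```text
time: 10.65
ee_pos: [0.5169, -0.2397, 0.2206]
eef_rot: [0.364, 0.931, -0.0, 0.0]
ft_force: [-0.1, -0.0, -2.2]
width: 0.0259
```

```bash

python3 - <<'E'
from look import *
force(12);p=camera("scene");rise(p)
s=read_state();print(delta(s,[.517,-.2397,.285]),delta(s,[.517+.0435,-.2397+.371,.285]),s["eef_rot"])
E
```

```text
fz -2.6 sd 0.45 z 0.2206 h 0.056 t 11.2
rise mm 14.5 cost 4.08 at0 5.41
[[-0.01, 0.01, -6.45]] [[21.97, 30.21, -6.45]] [ 3.64342015e-01  9.31265212e-01 -1.77070179e-05 -4.91080099e-06]
```

Emit:
{"name": "play_rows", "arguments": {
  "moves": [
    [[0, 0, -0.3], [0, 0, 0], 1.5],
    [[0, 0, -1], [0, 0, 0], 1.5],
    [[0, 0, -2], [0, 0, 0], 1.5],
    [[0, 0, -3], [0, 0, 0], 1.5],
    [[0, 0, -4], [0, 0, 0], 1.5],
    [[0, 0, -5], [0, 0, 0], 1.5],
    [[0, 0, -5.7], [0, 0, 0], 1.5],
    [[0, 0, -6], [0, 0, 0], 1.5]
  ]
}}

```text
time: 12.3
ee_pos: [0.5171, -0.2397, 0.2811]
eef_rot: [0.364, 0.931, -0.0, 0.0]
ft_force: [0.1, -0.3, -3.5]
width: 0.026
```

Emit:
{"name": "play_rows", "arguments": {
  "moves": [
    [[0.3, 0.4, 0], [0, 0, 0], 1.5],
    [[0.9, 1.2, 0], [0, 0, 0], 1.5],
    [[1.8, 2.4, 0], [0, 0, 0], 1.5],
    [[2.7, 3.7, 0], [0, 0, 0], 1.5],
    [[3.6, 5, 0], [0, 0, 0], 1.5],
    [[4.6, 6.3, 0], [0, 0, 0], 1.5],
    [[5.6, 7.7, 0], [0, 0, 0], 1.5],
    [[6.6, 9.1, 0], [0, 0, 0], 1.5]
  ]
}}

```text
time: 13.3
ee_pos: [0.5303, -0.1268, 0.2806]
eef_rot: [0.364, 0.931, -0.0, 0.0]
ft_force: [0.1, 0.3, -2.9]
width: 0.0257
```

```bash

python3 - <<'E'
from look import *
s=look("c1",{"scene":(240,180),"top":(330,212)});print(delta(s,[.5605,.1313,.281]))
E
```

```text
13.3 [ 0.5303 -0.1268  0.2806] f [ 0.12  0.32 -2.92] w 0.0257 j [ 0.72  0.18 -0.65  1.55  0.11  1.44  0.89]
[[15.3, 21.01, -0.04]]
```

View pics/c1.png

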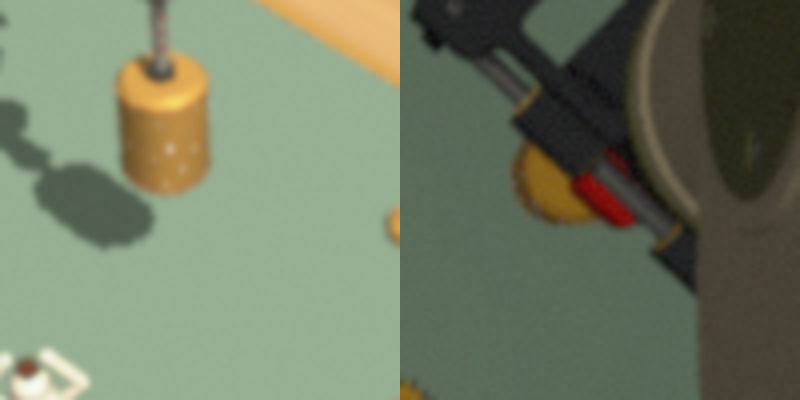

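The drum hangs upright, well clear of the dancer and pinion. I'll continue the carry.

Emit:
{"name": "play_rows", "arguments": {
  "moves": [
    [[1, 1.4, 0], [0, 0, 0], 1.5],
    [[2.2, 3, 0], [0, 0, 0], 1.5],
    [[3.6, 4.9, 0], [0, 0, 0], 1.5],
    [[5.1, 7, 0], [0, 0, 0], 1.5],
    [[6.6, 9.1, 0], [0, 0, 0], 1.5],
    [[8.1, 11.2, 0], [0, 0, 0], 1.5],
    [[9.6, 13.3, 0], [0, 0, 0], 1.5],
    [[11, 15.1, 0], [0, 0, 0], 1.5]
  ]
}}

```text
time: 14.4
ee_pos: [0.5517, 0.0597, 0.2806]
eef_rot: [0.364, 0.931, 0.0, 0.0]
ft_force: [0.2, -0.2, -3.5]
width: 0.0257
```

Emit:
{"name": "play_rows", "arguments": {
  "moves": [
    [[1.2, 1.7, 0], [0, 0, 0], 1.5],
    [[2.3, 3.2, 0], [0, 0, 0], 1.5],
    [[3.2, 4.4, 0], [0, 0, 0], 1.5],
    [[3.9, 5.4, 0], [0, 0, 0], 1.5],
    [[4.3, 5.9, 0], [0, 0, 0], 1.5],
    [[4.4, 6, 0], [0, 0, 0], 1.5],
    [[4.4, 6, 0], [0, 0, 0], 1.5],
    [[4.4, 6, 0], [0, 0, 0], 1.5]
  ]
}}

```text
time: 15.4
ee_pos: [0.5603, 0.1308, 0.2805]
eef_rot: [0.365, 0.931, -0.0, 0.0]
ft_force: [0.3, -0.2, -2.2]
width: 0.0259
```

```bash

python3 - <<'E'
from look import *
s=look("c2",{"scene":(300,235),"top":(205,195)});print(delta(s,[.5605,.1313,.281]));force(4)
E
```

```text
15.4 [0.5603 0.1308 0.2805] f [ 0.28 -0.18 -2.19] w 0.0259 j [ 0.34  0.29 -0.8   1.47  0.21  1.47  0.37]
[[0.02, 0.05, -0.05]]
fz -2.77 sd 0.34 z 0.2806 h 0.116 t 15.65
```

View pics/c2.png

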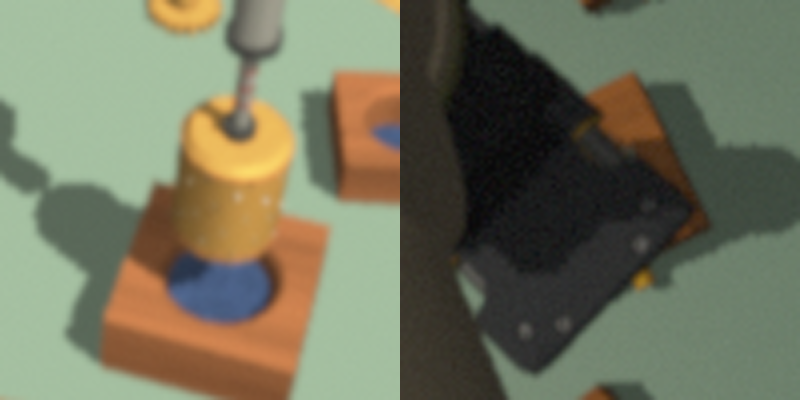

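```bash
cat >> look.py <<'E'
th=np.linspace(0,2*np.pi,60)
def cyl(x,y,z0=0):
    return np.vstack([np.c_[x+r*np.cos(th),y+r*np.sin(th),z0+z+0*th] for r,z in((.022,0),(.026,.004),(.026,.07))])
def fitdrum(p,x,y,z0,free="xy",cut=0.0):
    f=p["frame"].astype(float)
    c=proj(p,[[x,y,z0+.035]])[0]
    w=near((f[...,0]>f[...,2]*1.9)&(f[...,1]>f[...,2]*1.35)&(f[...,0]>f[...,1]*1.1)&(f[...,0]>f[...,1]+20),c,32)
    w=cv2.morphologyEx(w.astype(np.uint8),cv2.MORPH_OPEN,np.ones((3,3)));w=cv2.morphologyEx(w,cv2.MORPH_CLOSE,np.ones((5,5)))>0
    R=np.asarray(p["camera_from_world"])[0,:2];R=R/np.linalg.norm(R)  # lateral dir
    yy=np.mgrid[:384,:512][0];lim=proj(p,[[x,y,z0+.07]])[0][1]-4
    def cost(v):
        d=rend(p,cyl(x+v[0]*R[0],y+v[0]*R[1],z0+v[1]),4)-w;d=d*(yy>lim);return np.abs(d).sum()
    i=np.zeros(2);b=minimize(cost,i,method="Nelder-Mead",options=dict(initial_simplex=np.vstack([i,i+np.diag([.008,.008])]),xatol=1e-4,fatol=.1))
    print("lateral mm",round(b.x[0]*1e3,1),"dz mm",round(b.x[1]*1e3,1),"cost",round(b.fun,1),"px",w.sum());return w
E
python3 - <<'E'
from look import *
p0=pickle.load(open("scene0.pkl","rb"));fitdrum(p0,.517,-.2405,0)
pl=pickle.load(open("l3_scene.pkl","rb"));fitdrum(pl,.517,-.2405,.015)
p=pickle.load(open("c2_scene.pkl","rb"));w=fitdrum(p,.5603,.1308,.075)
# cradle lateral centre with this mask: from earlier scene fit (.559,.1309) vs joint
R=np.asarray(p["camera_from_world"])[0,:2];print("lat cradle scene-fit vs .5605,.1313:",R@[.559-.5605,.1309-.1313]*1e3,"drum scene-fit vs .517,-.2405", R@[.514-.517,-.2401+.2405]*1e3)
S=4;im=cv2.resize(p["frame"][:,:,::-1],None,fx=S,fy=S,interpolation=cv2.INTER_CUBIC)
h=cv2.convexHull(((proj(p,cyl(.5603,.1308,.075))+.5)*S).astype(np.int32));cv2.polylines(im,[h],True,(255,255,0),1)
for z in(.04,):
    q=proj(p,np.c_[.5605+.029*np.cos(th),.1313+.029*np.sin(th),z+0*th]);cv2.polylines(im,[((q+.5)*S).astype(np.int32)],True,(255,255,0),1)
cv2.imwrite("pics/ov2.png",im[180*S:300*S,240*S:370*S])
E
```

```text
lateral mm 3.0 dz mm 1.7 cost 117.5 px 468
lateral mm 3.9 dz mm -0.4 cost 100.2 px 497
lateral mm -1.0 dz mm 1.0 cost 577.9 px 1410
lat cradle scene-fit vs .5605,.1313: 0.8054255202160939 drum scene-fit vs .517,-.2405 2.441652161702729
```

View pics/ov2.png

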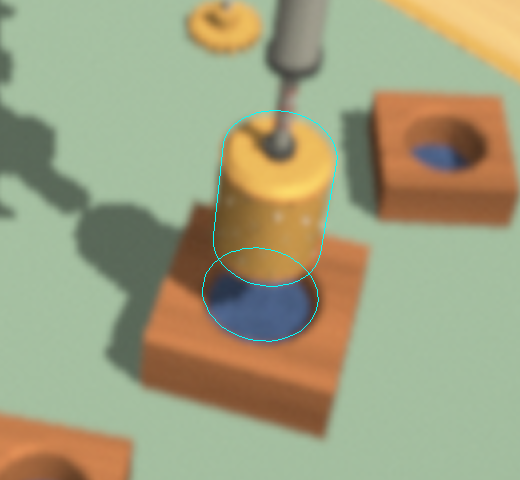

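Lateral alignment looks good: the outlines match within about 1 mm. I'll lower to just above the rim and check again.

Emit:
{"name": "play_rows", "arguments": {
  "moves": [
    [[0, 0, 0.2], [0, 0, 0], 1.5],
    [[0, 0, 0.6], [0, 0, 0], 1.5],
    [[0, 0, 1.1], [0, 0, 0], 1.5],
    [[0, 0, 1.6], [0, 0, 0], 1.5],
    [[0, 0, 2.1], [0, 0, 0], 1.5],
    [[0, 0, 2.5], [0, 0, 0], 1.5],
    [[0, 0, 2.8], [0, 0, 0], 1.5],
    [[0, 0, 2.8], [0, 0, 0], 1.5]
  ]
}}

```text
time: 16.7
ee_pos: [0.5602, 0.1314, 0.2524]
eef_rot: [0.364, 0.931, -0.0, -0.0]
ft_force: [-0.1, -0.3, -1.7]
width: 0.0255
```

```bash
cat >> look.py <<'E'
def ov(p,tag,x,y,z,cx=.5605,cy=.1313):
    S=5;im=cv2.resize(p["frame"][:,:,::-1],None,fx=S,fy=S,interpolation=cv2.INTER_CUBIC)
    h=cv2.convexHull(((proj(p,cyl(x,y,z))+.5)*S).astype(np.int32));cv2.polylines(im,[h],True,(255,255,0),1)
    q=proj(p,np.c_[cx+.029*np.cos(th),cy+.029*np.sin(th),.04+0*th]);cv2.polylines(im,[((q+.5)*S).astype(np.int32)],True,(0,255,0),1)
    a=im[190*S:300*S,240*S:370*S]
    cv2.imwrite(f"pics/{tag}.png",a)
E
python3 - <<'E'
from look import *
s=look("d1",{"scene":(300,235),"top":(205,195)});force(6)
ov(pickle.load(open("d1_scene.pkl","rb")),"ov3",.5605,.1311,.0475)
E
```

```text
16.7 [0.5602 0.1314 0.2524] f [-0.12 -0.28 -1.66] w 0.0255 j [ 0.34  0.3  -0.8   1.52  0.22  1.41  0.36]
fz -2.85 sd 0.65 z 0.2527 h 0.0881 t 17.05
```

View pics/ov3.png

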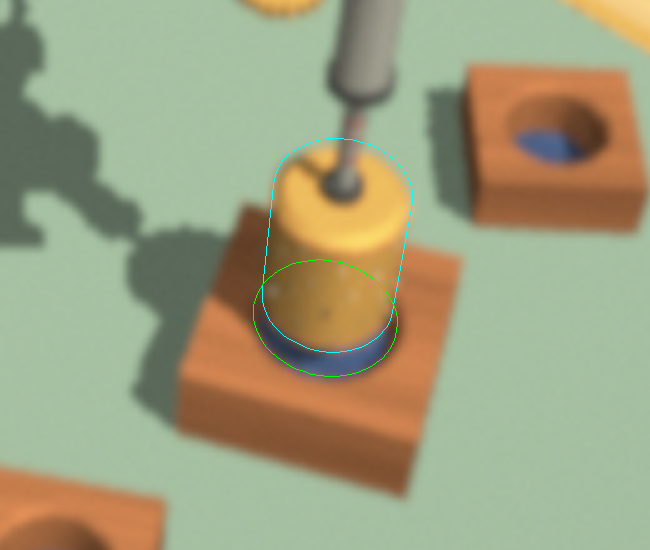

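View pics/d1.png

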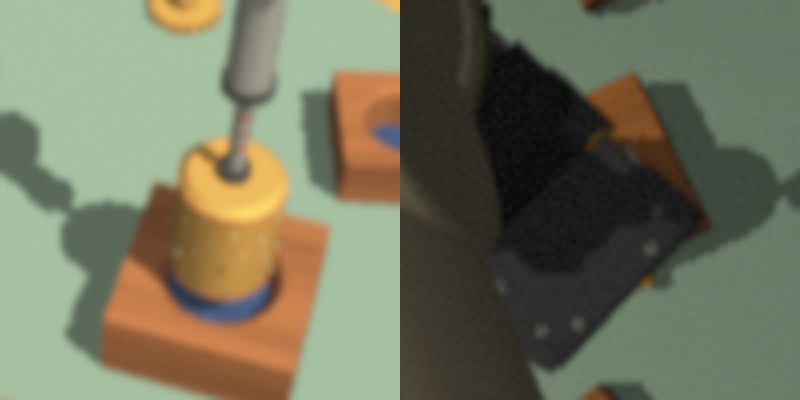

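Emit:
{"name": "play_rows", "arguments": {
  "moves": [
    [[0, 0, 0.2], [0, 0, 0], 1.5],
    [[0, 0, 0.4], [0, 0, 0], 1.5],
    [[0, 0, 0.6], [0, 0, 0], 1.5],
    [[0, 0, 0.8], [0, 0, 0], 1.5],
    [[0, 0, 1], [0, 0, 0], 1.5],
    [[0, 0, 1.2], [0, 0, 0], 1.5],
    [[0, 0, 1.4], [0, 0, 0], 1.5],
    [[0, 0, 1.4], [0, 0, 0], 1.5]
  ]
}}

```text
time: 18.1
ee_pos: [0.5602, 0.1314, 0.2384]
eef_rot: [0.364, 0.931, -0.0, -0.0]
ft_force: [0.2, 1.0, -2.7]
width: 0.0255
```

```bash

python3 - <<'E'
from look import *
s=look("d2",{"scene":(300,235)});force(10)
ov(pickle.load(open("d2_scene.pkl","rb")),"ov4",.5605,.1311,.0335)
E
```

```text
18.1 [0.5602 0.1314 0.2384] f [ 0.24  0.97 -2.68] w 0.0255 j [ 0.34  0.31 -0.8   1.54  0.22  1.39  0.35]
fz -2.66 sd 0.41 z 0.2386 h 0.074 t 18.6
```

View pics/ov4.png

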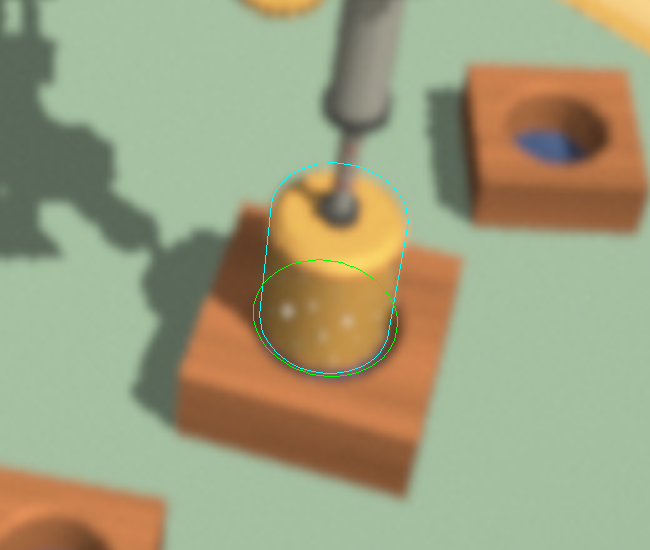

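Emit:
{"name": "play_rows", "arguments": {
  "moves": [
    [[0, 0, 0.2], [0, 0, 0], 1.5],
    [[0, 0, 0.4], [0, 0, 0], 1.5],
    [[0, 0, 0.6], [0, 0, 0], 1.5],
    [[0, 0, 0.8], [0, 0, 0], 1.5],
    [[0, 0, 1], [0, 0, 0], 1.5],
    [[0, 0, 1.2], [0, 0, 0], 1.5],
    [[0, 0, 1.4], [0, 0, 0], 1.5],
    [[0, 0, 1.4], [0, 0, 0], 1.5]
  ]
}}

```text
time: 19.65
ee_pos: [0.5602, 0.1314, 0.2244]
eef_rot: [0.364, 0.931, -0.0, -0.0]
ft_force: [-0.3, -0.3, -3.0]
width: 0.0259
```

```bash

python3 - <<'E'
from look import *
s=look("d3",{"scene":(300,235)});force(12)
ov(pickle.load(open("d3_scene.pkl","rb")),"ov5",.5605,.1311,.0195)
E
```

```text
19.65 [0.5602 0.1314 0.2244] f [-0.27 -0.34 -2.97] w 0.0259 j [ 0.34  0.32 -0.79  1.56  0.23  1.36  0.35]
fz -1.94 sd 0.55 z 0.2246 h 0.06 t 20.25
```

View pics/ov5.png

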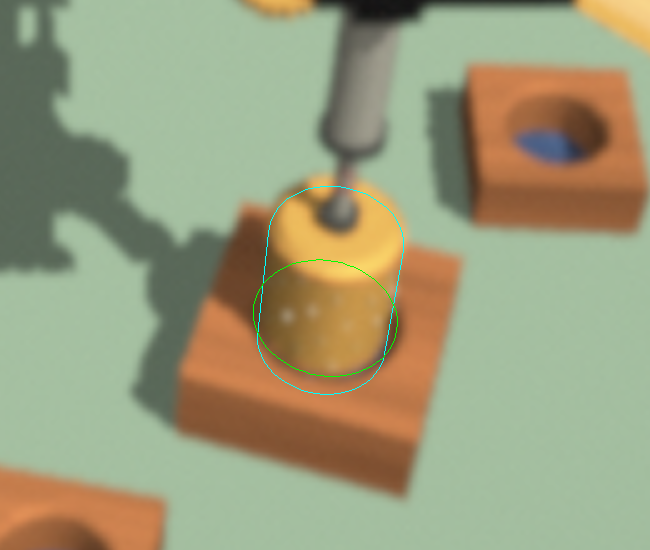

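The drum has stopped at an underside height of about 30 mm, i.e. roughly 10 mm below the rim. The force shows the spring relaxing (1.94 N), and the seat is deeper than the bevels, so it is on the felt. I'll relax the spring slowly.

Emit:
{"name": "play_rows", "arguments": {
  "moves": [
    [[0, 0, 0.3], [0, 0, 0], 1.5],
    [[0, 0, 0.6], [0, 0, 0], 1.5],
    [[0, 0, 0.9], [0, 0, 0], 1.5],
    [[0, 0, 1.2], [0, 0, 0], 1.5],
    [[0, 0, 1.5], [0, 0, 0], 1.5],
    [[0, 0, 1.8], [0, 0, 0], 1.5],
    [[0, 0, 2.1], [0, 0, 0], 1.5],
    [[0, 0, 2.1], [0, 0, 0], 1.5]
  ]
}}

```text
time: 21.3
ee_pos: [0.5603, 0.1314, 0.2034]
eef_rot: [0.364, 0.931, -0.0, 0.0]
ft_force: [0.5, -0.0, -0.9]
width: 0.0253
```

```bash

python3 - <<'E'
from look import *
s=look("d4",{"scene":(300,235),"top":(205,195)});force(20)
ov(pickle.load(open("d4_scene.pkl","rb")),"ov6",.5605,.1311,.0300)
E
```

```text
21.3 [0.5603 0.1314 0.2034] f [ 0.54 -0.03 -0.9 ] w 0.0253 j [ 0.34  0.33 -0.79  1.59  0.24  1.32  0.34]
fz -0.61 sd 0.58 z 0.2036 h 0.039 t 22.35
```

View pics/ov6.png

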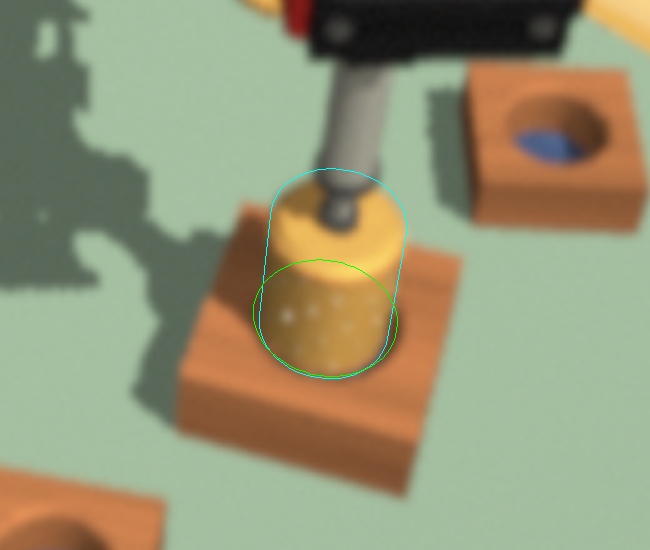

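Emit:
{"name": "play_rows", "arguments": {
  "moves": [
    [[0, 0, 0.2], [0, 0, 0], 1.5],
    [[0, 0, 0.4], [0, 0, 0], 1.5],
    [[0, 0, 0.6], [0, 0, 0], 1.5],
    [[0, 0, 0.8], [0, 0, 0], 1.5],
    [[0, 0, 0.8], [0, 0, 0], 1.5],
    [[0, 0, 0.8], [0, 0, 0], 1.5]
  ]
}}

```text
time: 23.15
ee_pos: [0.5603, 0.1314, 0.1956]
eef_rot: [0.364, 0.931, -0.0, 0.0]
ft_force: [0.9, 0.6, -0.1]
width: 0.0258
```

```bash

python3 - <<'E'
from look import *
s=look("d5",{"scene":(300,225),"top":(205,195)});force(40)
p=pickle.load(open("d5_scene.pkl","rb"));a=pickle.load(open("grip_scene.pkl","rb"))
o=[]
for q,c in((a,proj(a,[[.517,-.2405,.08]])[0]),(p,proj(p,[[.5605,.1313,.11]])[0])):
    c=c.astype(int);o.append(cv2.resize(q["frame"][c[1]-25:c[1]+25,c[0]-25:c[0]+25,::-1],(400,400),interpolation=cv2.INTER_CUBIC))
cv2.imwrite("pics/rel.png",np.hstack(o))
E
```

```text
23.15 [0.5603 0.1314 0.1956] f [ 0.85  0.62 -0.13] w 0.0258 j [ 0.34  0.34 -0.79  1.6   0.25  1.31  0.34]
fz -0.08 sd 0.42 z 0.1956 h 0.031 t 25.2
```

View pics/rel.png

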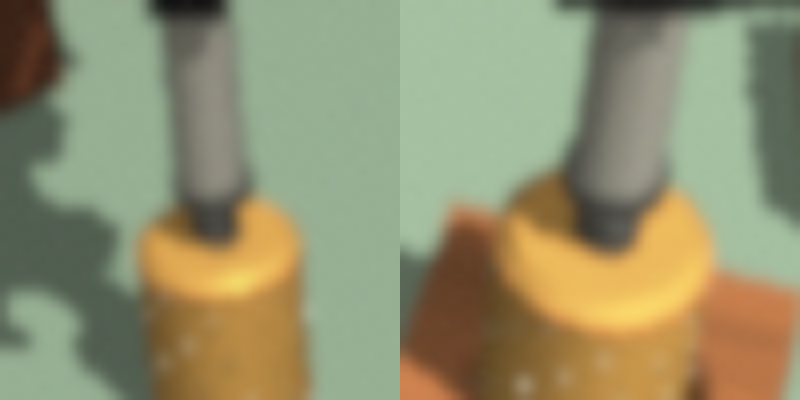

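The spring is relaxed: mean force 0.08 N (about 1 mm of draw), and the collar gap matches the starting picture. I'll release gently.

Emit:
{"name": "play_rows", "arguments": {
  "moves": [
    [[0, 0, 0], [0, 0, 0], 2.5],
    [[0, 0, 0], [0, 0, 0], 2.6],
    [[0, 0, 0], [0, 0, 0], 2.8],
    [[0, 0, 0], [0, 0, 0], 3.2],
    [[0, 0, 0], [0, 0, 0], 3.8],
    [[0, 0, 0], [0, 0, 0], 4.5],
    [[0, 0, 0], [0, 0, 0], 5.5],
    [[0, 0, 0], [0, 0, 0], 5.5]
  ],
  "grip_force": 5
}}

```text
time: 26.25
ee_pos: [0.5602, 0.1314, 0.1955]
eef_rot: [0.364, 0.931, -0.0, 0.0]
ft_force: [0.2, 0.0, 0.4]
width: 0.0527
```

```bash

python3 - <<'E'
from look import *
s=look("r1",{"scene":(300,205),"top":(205,195)})
E
```

```text
26.25 [0.5602 0.1314 0.1955] f [0.16 0.05 0.41] w 0.0527 j [ 0.34  0.34 -0.79  1.6   0.25  1.31  0.34]
```

View pics/r1.png

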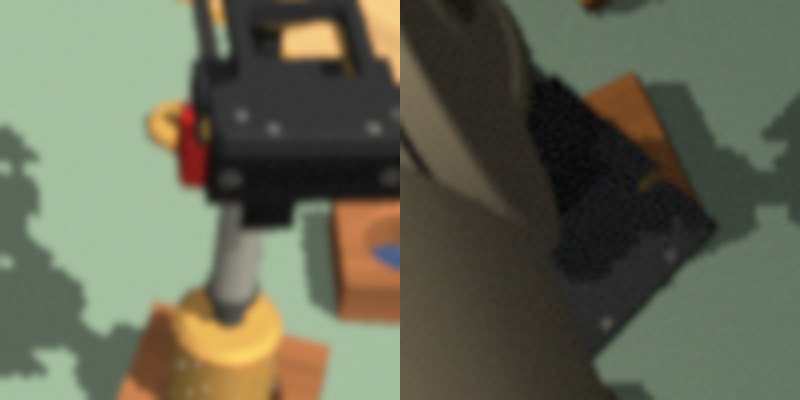

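Released, and the drum didn't move. I'll retreat straight up.

Emit:
{"name": "play_rows", "arguments": {
  "moves": [
    [[0, 0, -0.3], [0, 0, 0], 5.8],
    [[0, 0, -1.2], [0, 0, 0], 5.8],
    [[0, 0, -2.5], [0, 0, 0], 5.8],
    [[0, 0, -4], [0, 0, 0], 5.8],
    [[0, 0, -6], [0, 0, 0], 5.8],
    [[0, 0, -9], [0, 0, 0], 5.8],
    [[0, 0, -12], [0, 0, 0], 5.8],
    [[0, 0, -12], [0, 0, 0], 5.8]
  ]
}}

```text
time: 27.35
ee_pos: [0.5611, 0.1321, 0.3188]
eef_rot: [0.364, 0.931, 0.001, 0.002]
ft_force: [-0.2, -0.1, 0.3]
width: 0.0582
```

```bash

python3 - <<'E'
from look import *
s=look("r2",{"scene":(300,205),"top":(205,195)})
p=pickle.load(open("r2_scene.pkl","rb"));cv2.imwrite("pics/r2full.png",cv2.resize(p["frame"][:,:,::-1],(800,600)))
ov(p,"ov7",.5605,.1313,.030)
print(delta(s,[.40,-.02,s["ee_pos"][2]]))
E
```

```text
27.35 [0.5611 0.1321 0.3188] f [-0.16 -0.14  0.31] w 0.0582 j [ 0.34  0.28 -0.8   1.41  0.2   1.54  0.37]
[[1.51, -22.1, -0.09]]
```

View pics/r2full.png

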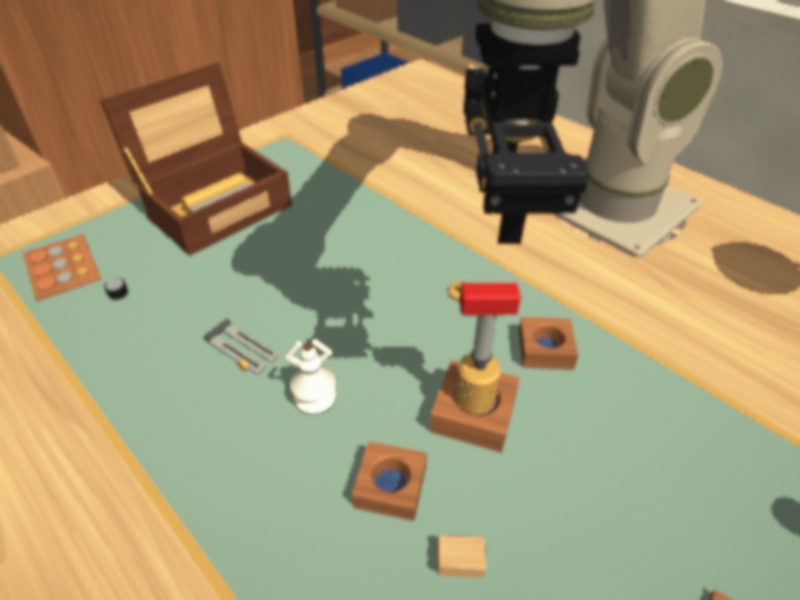

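View pics/ov7.png

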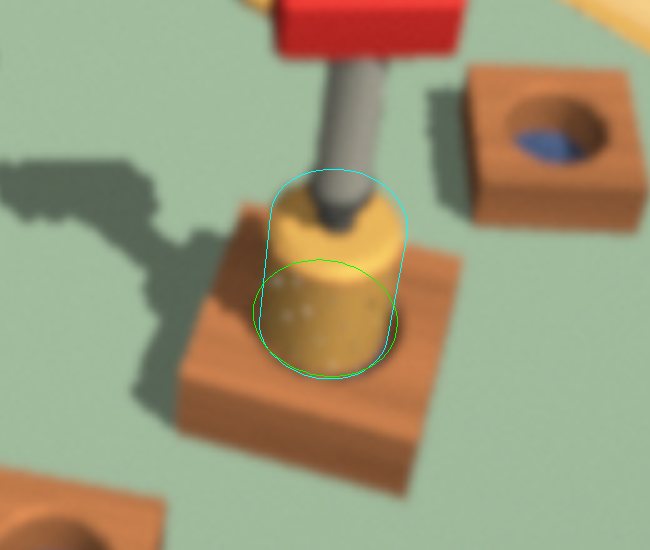

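The drum stands seated and the bystanders look untouched. I'll move the arm aside so I can check from the top camera.

Emit:
{"name": "play_rows", "arguments": {
  "moves": [
    [[-1.5, -3, 0], [0, 0, 0], 5.8],
    [[-3.5, -6.5, 0], [0, 0, 0], 5.8],
    [[-5.5, -10, 0], [0, 0, 0], 5.8],
    [[-7.5, -13.5, 0], [0, 0, 0], 5.8],
    [[-9.5, -17, 0], [0, 0, 0], 5.8],
    [[-11.5, -20.5, 0], [0, 0, 0], 5.8],
    [[-13, -23, 0], [0, 0, 0], 5.8],
    [[-13, -23, 0], [0, 0, 0], 5.8]
  ]
}}

```text
time: 28.45
ee_pos: [0.4986, -0.1284, 0.3146]
eef_rot: [0.366, 0.93, -0.0, -0.001]
ft_force: [0.3, -0.2, 0.1]
width: 0.0576
```

```bash

python3 - <<'E'
from look import *
s=look("r3",{"scene":(300,220),"top":(205,195)})
p=pickle.load(open("r3_top.pkl","rb"))
t=near(red(p),proj(p,[[.5605,.1313,.21]])[0],32)
def fit(v,n=("top",)): return np.abs(rend(p,box(v[0],v[1],.213,v[2]),4)-t).sum()
i=np.array([.5605,.1313,.83]);b=minimize(fit,i,method="Nelder-Mead",options=dict(initial_simplex=np.vstack([i,i+np.diag([.01,.01,.2])]),xatol=1e-4,fatol=.1));print("handle top fit",b.x.round(4),b.fun, "orig top-fit .5171,-.2384 ; cradle top-fit .5611,.1296")
q=pickle.load(open("r3_scene.pkl","rb"));t2=near(red(q),proj(q,[[.5605,.1313,.213]])[0],36)
def fit2(v): return fit([v[0],v[1],v[3]]) if 0 else sum(np.abs(rend(c,box(v[0],v[1],v[2],v[3]),4)-m).sum() for c,m in((p,t),(q,t2)))
i=np.array([.5605,.1313,.213,.83]);b=minimize(fit2,i,method="Nelder-Mead",options=dict(initial_simplex=np.vstack([i,i+np.diag([.01,.01,.01,.2])]),xatol=1e-4,fatol=.1));print("handle 3d",b.x.round(4),b.fun," start was .5171,-.24,.1789")
for n,pp in(("scene",q),("top",p)):
  for k in("dancer","pinion","gauge","spacer"):
    print(n,k,[(np.round(d["at"],1).tolist(),round(d["conf"],2)) for d in recognise(pp,k)][:2])
E
```

```text
28.45 [ 0.4986 -0.1284  0.3146] f [ 0.28 -0.21  0.07] w 0.0576 j [ 0.76  0.1  -0.63  1.57  0.06  1.5   0.94]
handle top fit [0.5631 0.1303 0.8784] 193.3764705882353 orig top-fit .5171,-.2384 ; cradle top-fit .5611,.1296
handle 3d [0.5613 0.1303 0.208  0.799 ] 410.90588235294115  start was .5171,-.24,.1789
scene dancer [([153.3, 226.6], 0.21)]
scene pinion [([290.7, 185.2], 0.65)]
scene gauge [([151.4, 222.0], 0.86)]
scene spacer [([295.7, 356.0], 0.93)]
top dancer [([280.8, 132.5], 0.77)]
top pinion [([277.6, 264.7], 0.65)]
top gauge [([342.6, 122.8], 0.67)]
top spacer [([158.0, 123.5], 0.79)]
```

View pics/r3.png

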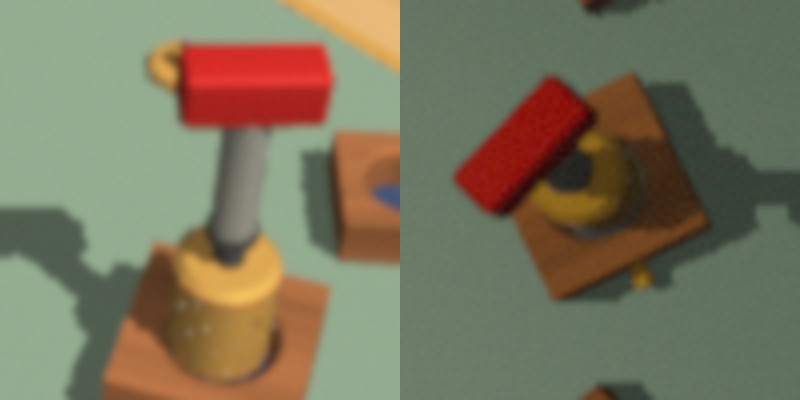

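```bash
python3 -c "
from bench import *
print(close_job())"
```

```text
the job is handed in; nothing more can be done
None
```

I weighed the cylinder, carried it to the largest cradle and bedded it in the well, then handed the job in at about 28.5 s. The hand-in gave no verdict.

- **Weighing:** I gripped the red handle, lifted straight up and held it still for over 2 s. The cylinder hung about 14–17 mm clear of the table; the camera gave 14.5 mm and the force about 16–17 mm. The scale drew out about 40 mm, so cylinder and scale together weigh about 2.6 N (roughly 0.27 kg).
- **Placing:** I carried it hanging to the cradle and lowered it slowly. It came to rest about 10 mm below the rim. The spring was relaxed to about 1 mm (0.08 N on average) before I opened the jaws, and I then moved the arm clear.
- **Last checks:** The handle sits 29 mm higher than at the start in the two-camera fit, and the force readings put it at 30 mm. That makes the underside about 10–11 mm below the rim, and it needs to be more than 7.5 mm. The handle is about 1–2 mm off the cradle's centre, and the cylinder looks upright.
- **Bystanders:** They are where they were to within a few pixels. In the scene view the network put the dancer on the gauge with low confidence (0.21). In the top view its mark was 4 px from the first, with the arm and its shadow nearby, and the scene picture from just before the arm's last move shows it standing in place.
- **Disagreement:** The force reading is noisy (about 0.5 N per reading), so I relied on averages. The two cameras differed by up to about 5 mm on the starting position.

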